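# Let the soap trolley down its track and catch it

### The arm

A 7-joint arm with a two-finger parallel gripper is mounted at the origin on the work surface. World frame = base frame: x ahead of the robot, y to its left, z up, the work surface at z = 0. Lengths are in mm, angles in rad, forces in N, time in s.
With the tool pointing down it reaches from about 400 to 925 mm from the base axis. Payload 5.6 kg.
Tool frame: the origin (TCP) lies at the very end of the fingers, on their centre line; the grasp point (between the pads) lies 19 mm behind it (hold_point_z is the distance from the TCP to the grasp point, in mm); z points along the fingers, y is the direction in which the jaws open and shut (so a half turn about z gives the same grasp; the last joint's range is limited). The gripper opens to 85 mm and grips with 20 to 120 N. Pads are 22 mm wide; open, the fingers measure 114 mm over their backs; the gripper's body (76 mm by 85 mm) begins 54 mm behind the grasp point. The pads swing forward as they close: fully open they stand 13 mm farther back than shut.
Start: joints at [-1.269, 0.468, -0.012, 1.603, 0.006, 1.071, -0.056], TCP at [219.746, 611.735, 231.29] pointing down, gripper open.
Joint ranges: [-2.53, 2.53], [-0.31, 2.02], [-1.57, 1.55], [0.28, 2.44], [-1.29, 4.43], [0.15, 1.84], [-2.92, 2.92]. Speed limits (rad/s): [2.57, 2.57, 3.14, 3.14, 3.14, 3.14, 3.14].

### API

Orientations are given as a unit quaternion [w, x, y, z].
In Python, from plant import * gives the robot as it stands.
- The arm moves only by the tool send_rows, never from a script. Its argument "commands" is a list of rows, each an object of numbers: "hand": the finger opening in cm, from 0 to 8.54; "x", "y", "z": the shift along the tool's x, y, z in cm; "twist": the turn about the tool's z in degrees. In form: [{"hand": .., "x": .., "y": .., "z": .., "twist": ..}, ...]. A call has 1 to 12 rows; each row shifts and turns the commanded pose from where the row before left it, along the tool's axes as they then stand; what a row does not reach is not made up. A row lasts 1/12 s, in which the tool goes at most 41.7 mm and 7.16 degrees, less where a joint would pass 70% of its speed; a pose out of reach is approached as far as the arm can. A call is refused whole if a number of a shift passes 4.17 or a number of a turn 7.16, either way. A call with a gripper value outside its range is refused whole. The fingers move at their own pace and stop on an object; "force" is the grip in N (left out, the last holds). Time passes only in rows, so rows that do not move let the fingers close. It gives the time, the measured TCP pose, the force and the opening at its end, in the units of the state.
- observe(): the state, without advancing time (a new reading comes with each control period).
- snapshot(name): name is "scene" or "top" or "wrist"; returns a dict with "color" (420x560x3 uint8, red, green, blue), "fovy" (degrees; the focal length in pixels is half the picture's height over the tangent of half this angle, whatever the lens; pixels are square), "cx", "cy" (the principal point, pixels), "world_from_camera" (4x4, takes a point from camera to world coordinates); the wrist camera has in their place "T_tool_cam" (4x4, takes a point from camera to tool coordinates, whose origin is the TCP and whose axes are the flange's). Camera axes: x right, y down, z forward; pixel columns grow to the right and rows downward; lengths in mm; the calibration is good to about 2 mm. A picture is of the moment at which its call begins: read the wrist's pose just before it. There is no depth.
- finish_job(): hands the job in, once; it reports no verdict.
The state is a dict: "t": time; "qpos": joint angles; "qvel": joint speeds; "joint_efforts": joint torques, N m; "position": TCP position; "ee_rot": TCP orientation; "ft_force": force on the tool from outside, world axes, zero at the start; "ft_torque": the same for the moment, N m; "width": finger opening in mm.
Only numpy, scipy, OpenCV 4.12 (cv2) and the standard library are available. Lean on these libraries where they do the work, as an engineer would, in place of code of your own. Each camera call takes 0.05 s, during which the arm holds its last target. There are 200 camera calls.

### The job

Push the black knob of the stop lever over in the downhill direction so that the wheeled soap dish is let go and rolls out from under the wire shelf; meet it with the gripper on the open part of the track, giving way with it, and bring it smoothly to a standstill for about a second, at least five centimetres short of the end lip. Then ease it on down until it rests against the lip and take the gripper away, leaving the things beside the track undisturbed. The dish's cover stands open and must stay open: any jolt claps it shut.

Things in the scene. Friction and masses are not known exactly. Their poses are not given: they have to be found in the camera images.
- rack: steel track 710 mm long, bolted down, sloping 0.055 rad, side walls 30 mm high, 167 mm apart. Origin on the plank below the track, x level in the downhill direction, y across, z up. Its floor at z = 93 mm - 0.055 x, from x = -375 to 335 mm. A wire draining shelf of its width covers the upper part, sides wired too, top 162 mm above the floor: no way in for the gripper. Stop lever on the -y side.
- shelf_end (a point): point on the middle of the track's floor at the shelf's lower end, 20 mm from the rack's origin along the track. The shelf's top there is at x = 29 mm, z = 254 mm in the rack's frame; at the shelf's upper end (x = -366 mm) z = 276 mm. From here to the lip, 315 mm farther down, the track is open above.
- lip: steel lip across the lower end of the track, 20 mm high, 4 mm thick; it stops the trolley. Origin on the floor at the middle of its uphill face, at x = 334 mm, z = 75 mm in the rack's frame.
- trolley: red soap dish and dark chassis on 60 mm wheels: 136 mm long, 114 wide, dish rim 57 mm up. Origin on the floor below its centre, x forward (downhill). 0.96 kg in all, varies by a quarter. In the rack's frame it starts at x = -275 mm, rests against the lip at x = 267 mm. Let go, it starts at about 0.4 m/s2; about 1.3 s later its front leaves the shelf at 0.2 to 0.28 m/s and hardly gains more.
- trolley_front (a point): middle of the flat upright bumper plate at the trolley's front, 50 mm wide, 19 to 51 mm above the track's floor, 68 mm ahead of the trolley's origin: the place to meet the trolley with the fingers.
- cover (a joint): angle of the dish's hinged cover, rad. 0: open, leaning back on its rest 0.18 rad from square to the track (0.125 from upright); once past upright it falls forward, shut at 1.75. Loose hinge across the dish 49 mm behind the trolley's origin, 60 mm up; cover 82 mm high, 40 g. It claps shut if the trolley's speed drops at a stroke by more than about 0.1 m/s, or it is braked at over 1 m/s2.
- stop (a joint): angle of the stop lever, rad. 0: lever leaning uphill, stop blade 20 mm out of the floor in front of the trolley; from about 0.3 the blade is low enough and the trolley free; 0.65: end of travel. Lever and blade are one part on a pivot across the track at x = -245 mm, z = 94 mm in the rack's frame; it stays where it is put (friction 0.1 N m, about 1 N at the knob).
- stop_knob (a point): centre of the lever's black ball knob, 30 mm in diameter, 125 mm from the pivot, 70 mm outside the track's side wall. In the rack's frame it starts at x = -276, y = -155, z = 216 mm, passes its top at x = -238, z = 219 mm and ends at x = -196, z = 209 mm.
- jar: small green glass jar with a metal cap, 68 mm in diameter, 95 mm high, standing on the plank beside the track. Origin under its centre. To be left alone.
- cup: blue plastic cup, 76 mm across the rim, 85 mm high, on the plank beside the track. Origin under its centre. To be left alone.
- pan_lid: upturned aluminium saucepan lid 152 mm across standing on its black knob, 44 mm high, on the plank beside the track. Origin under the knob. To be left alone.
- pad_holder: steel tray holding a green scrubbing pad, 105 x 70 mm, 61 mm high, on the plank beside the track. Origin under its centre. To be left alone.
Things that resemble listed ones, but are neither listed nor needed, are in the scene too. There is more than one size of the trolley; the one meant has the size given above.

How it is judged:
By the outcome, as a careful person would: the job done as asked, in the order asked, and still so for the second after the job is handed in, with the robot touching nothing.
It also fails if it takes over 42 s, if anything falls off the work surface, if the arm or the gripper's body presses on something with over 40 N, if the wrist force passes 120 N, or if a joint passes its speed limit or range.

## Working session

There is one attempt and no reset: what is moved stays moved. The work goes in short steps, Python scripts to look and compute and a tool call to move; the robot and the scene stay as the last step left them, time stands still between calls to the robot, and variables do not carry over. Pictures are saved under pics/ and viewed, about 8 in all and at most 12, crops included, and the job is handed in when it is done.

Besides the shell and the picture viewer there is one more tool, called after "Request:" as name(argument=value, ...), one argument or row to a line, values as JSON. send_rows: Moves the arm, as the interface text tells. Its arguments: {"type":"object","properties":{"commands":{"type":"array","items":{"type":"object","properties":{"hand":{"type":"number"},"x":{"type":"number"},"y":{"type":"number"},"z":{"type":"number"},"twist":{"type":"number"}}}},"force":{"type":"number"}},"required":["commands"]}

```bash
mkdir -p pics; ls; cat > h.py <<'E'
from plant import *
import numpy as np, cv2
def cam(n):
    s=snapshot(n); h,w=s["color"].shape[:2]; f=h/2/np.tan(np.radians(s["fovy"])/2)
    return s,f
def save(n,name,crop=None,k=1):
    s,f=cam(n); im=s["color"][:,:,::-1]
    np.savez(f"pics/{name}.npz",**{a:b for a,b in s.items()})
    if crop: im=im[crop[1]:crop[3],crop[0]:crop[2]]
    cv2.imwrite(f"pics/{name}.png",cv2.resize(im,None,fx=k,fy=k,interpolation=cv2.INTER_CUBIC)); return s
def load(name): return dict(np.load(f"pics/{name}.npz"))
def ray(s,u,v):
    T=s["world_from_camera"]; f=s["color"].shape[0]/2/np.tan(np.radians(float(s["fovy"]))/2)
    d=T[:3,:3]@np.array([(u-s["cx"])/f,(v-s["cy"])/f,1]); return T[:3,3],d/np.linalg.norm(d)
def onz(s,u,v,z):
    o,d=ray(s,u,v); return o+d*(z-o[2])/d[2]
def proj(s,p):
    T=s["world_from_camera"]; f=s["color"].shape[0]/2/np.tan(np.radians(float(s["fovy"]))/2)
    q=T[:3,:3].T@(np.array(p)-T[:3,3]); return q[:2]/q[2]*f+np.array([s["cx"],s["cy"]])
E
python3 - <<'E'
from h import *
a=save("scene","scene"); b=save("top","top")
print(observe())
for s in(a,b): print(s["fovy"],s["cx"],s["cy"],s["world_from_camera"])
E
```

```text
pics
{'t': 0.1, 'qpos': array([-1.2690232 ,  0.4683324 , -0.01161197,  1.60351629,  0.00599526,
        1.0713999 , -0.05630106]), 'qvel': array([ 3.69349521e-07, -2.36250304e-03,  2.33463659e-04, -2.60306438e-03,
       -8.72479109e-04,  3.28395107e-04, -7.96945617e-04]), 'joint_efforts': array([ 9.40084683e-04, -5.33521199e+01,  2.15416326e-02, -2.51964819e+01,
        1.15113347e-02,  4.33980982e-03, -1.77317582e-05]), 'position': array([219.57646048, 611.26177405, 230.41180209]), 'ee_rot': array([-8.55391228e-05,  1.71563377e-01,  9.85172752e-01, -8.06147014e-04]), 'ft_force': array([ 0.17495217,  1.15069644, -0.65863934]), 'ft_torque': array([-0.00239009,  0.04884576,  0.01885277]), 'width': 85.41006716197063}
52.66231076828458 280.97099242372707 204.79326288496912 [[-3.85405754e-01  7.70161956e-01 -5.08244986e-01  1.08462770e+03]
 [ 9.22732589e-01  3.24770156e-01 -2.07578694e-01  3.40021796e+02]
 [ 5.19359018e-03 -5.48976235e-01 -8.35821823e-01  1.11460699e+03]
 [ 0.00000000e+00  0.00000000e+00  0.00000000e+00  1.00000000e+00]]
50.78380268214607 274.0185626126512 212.74417865000632 [[ 7.48514210e-03 -9.84788533e-01  1.73595846e-01  3.00710176e+02]
 [-9.99960317e-01 -8.21007756e-03 -3.45829226e-03  8.88288140e+01]
 [ 4.83092192e-03 -1.73563072e-01 -9.84810907e-01  1.42247598e+03]
 [ 0.00000000e+00  0.00000000e+00  0.00000000e+00  1.00000000e+00]]
```

View pics/scene.png

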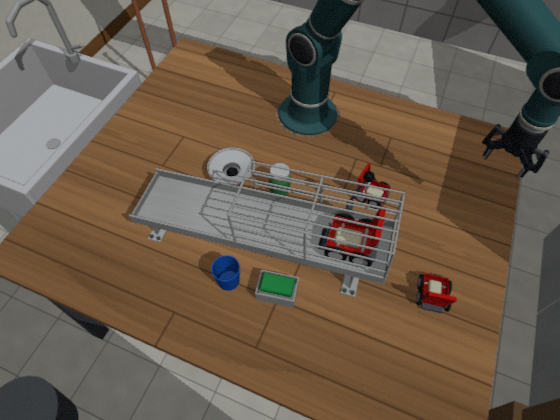

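View pics/top.png

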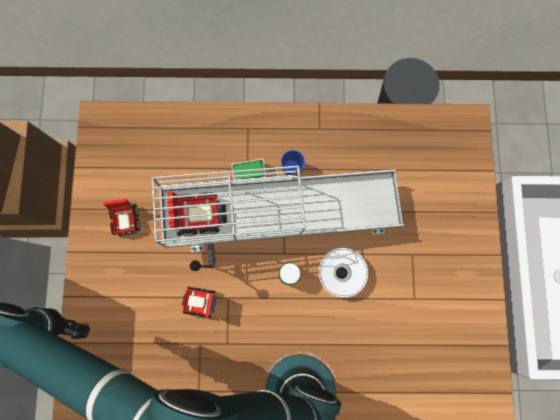

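The trolley candidates are (top view) the big one in the track under the shelf at (200,212), and two small ones on the plank at (122,218) and (199,302). By size and place, the one in the track is meant. The black knob is at about (195,266), the lower end of the track is at about (398,198), and downhill is roughly world -y. Next is a close crop.

```bash
python3 - <<'E'
from h import *
s=load("top"); im=s["color"][:,:,::-1]
cv2.imwrite("pics/c1.png",cv2.resize(im[155:300,145:410],None,fx=3,fy=3,interpolation=cv2.INTER_CUBIC))
s=load("scene"); im=s["color"][:,:,::-1]
cv2.imwrite("pics/c2.png",cv2.resize(im[140:305,125:415],None,fx=2.7,fy=2.7,interpolation=cv2.INTER_CUBIC))
E
```

```text
(no output)
```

View pics/c1.png

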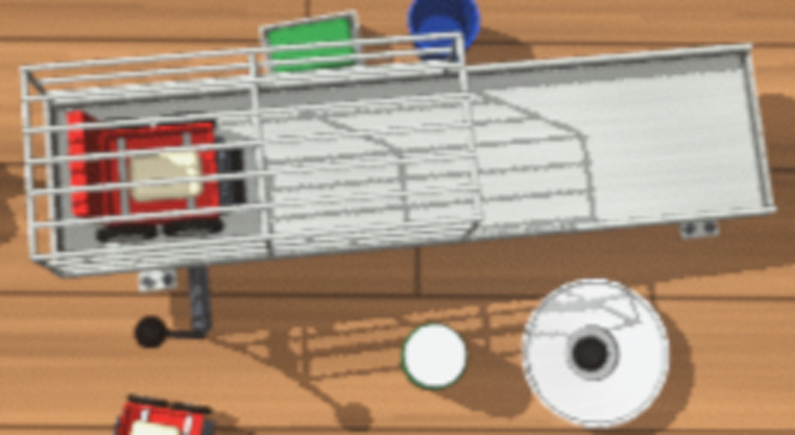

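View pics/c2.png

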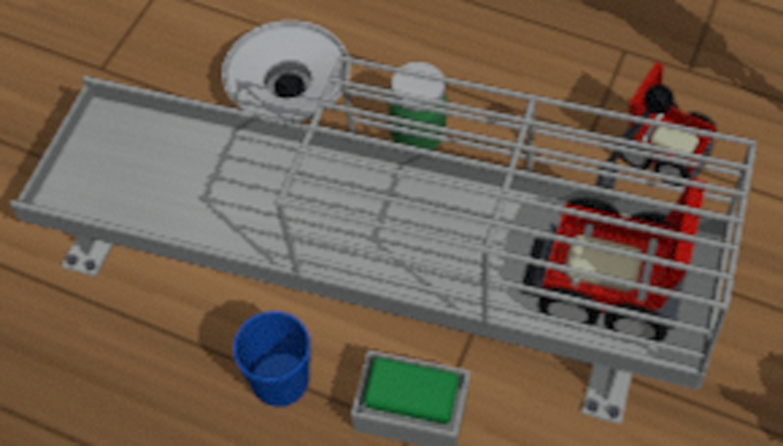

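```bash
cat >> h.py <<'E'
def c1(u,v): return 145+(u-1)/3,155+(v-1)/3
def c2(u,v): return 125+(u-.85)/2.7,140+(v-.85)/2.7
E
python3 - <<'E'
from h import *
t=load("top"); s=load("scene")
P=lambda a,*q:print(a,np.round(q,0).tolist())
zl=93-.055*335+30; zu=93+.055*375+30
A=onz(t,*c1(749,47),zl);B=onz(t,*c1(773,210),zl);C=onz(t,*c1(65,275),zu)
A2=onz(s,*c2(17,210),zl);B2=onz(s,*c2(88,80),zl);D2=onz(s,*c2(697,380),zu)
P("low far",A,A2);P("low near",B,B2);P("up near",C);P("up far",D2)
P("widths",[np.linalg.norm(A-B),np.linalg.norm(A2-B2),np.linalg.norm((B-C)[:2]),np.linalg.norm((A2-D2)[:2])])
low=(A+B+A2+B2)/4; 
for d in((B-C),(A2-D2),(B2-C)): P("ang deg",np.degrees(np.arctan2(d[1],d[0])))
d=(B+B2)/2-C+(A+A2)/2-D2; d[2]=0; d/=np.linalg.norm(d); n=np.array([-d[1],d[0],0])
K=onz(t,*c1(150,331),216);
o=low-335*d; o[2]=0
# average with the near/up corners
o2=(C+D2)/2+375*d; o2[2]=0
P("d",np.round(d,3)*1000);P("o",o,o2);o=(o+o2)/2
R=lambda p:(np.array(p)-o)@np.c_[d,n,[0,0,1]]
P("knob world,rack",K,R(K))
P("shelf end far top rack",R(onz(t,*c1(462,36),254)))
P("bumper front rack",R(onz(t,*c1(245,178),150)))
for nm,q,z in(("jar",(434,355),95),("lid",(590,352),44),("cup",(444,12),85),("pad",(310,44),61)):
  p=onz(t,*c1(*q),z);P(nm,p,R(p))
np.savez("rack.npz",o=o,d=d,n=n)
E
```

```text
low far [[669.0, -285.0, 105.0], [672.0, -280.0, 105.0]]
low near [[500.0, -303.0, 105.0], [497.0, -303.0, 105.0]]
up near [[425.0, 395.0, 144.0]]
up far [[602.0, 415.0, 144.0]]
widths [[170.0, 176.0, 702.0, 698.0]]
ang deg [-84.0]
ang deg [-84.0]
ang deg [-84.0]
d [[101.0, -995.0, 0.0]]
o [[550.0, 41.0, 0.0], [551.0, 32.0, 0.0]]
knob world,rack [[368.0, 299.0, 216.0], [-280.0, -156.0, 216.0]]
shelf end far top rack [[26.0, 82.0, 254.0]]
bumper front rack [[-189.0, -12.0, 150.0]]
jar [[353.0, 37.0, 95.0], [-21.0, -197.0, 95.0]]
lid [[359.0, -126.0, 44.0], [142.0, -207.0, 44.0]]
cup [[709.0, 27.0, 85.0], [25.0, 157.0, 85.0]]
pad [[680.0, 168.0, 61.0], [-118.0, 142.0, 61.0]]
```

What the views show:
- **Rack:** origin at world (550.5, 40), downhill d = (0.101, -0.995).
- **Knob:** within 4 mm of its given place.
- **Track width and length:** agree with the sizes given.

First I close the fingers and twist +64.4°, so that tool x points uphill and tool y equals rack y.

Request:
send_rows(
  commands=[
    {"hand":0,"twist":7.1},
    {"hand":0,"twist":7.1},
    {"hand":0,"twist":7.1},
    {"hand":0,"twist":7.1},
    {"hand":0,"twist":7.1},
    {"hand":0,"twist":7.1},
    {"hand":0,"twist":7.1},
    {"hand":0,"twist":7.1},
    {"hand":0,"twist":7.1},
    {"hand":0,"twist":0.5},
    {"hand":0},
  ],
  force=30,
)

```text
invalid input at $.commands[0]: expected keys hand, x, y, z, twist
```

```bash
cat >> h.py <<'E'
from scipy.spatial.transform import Rotation as Ro
RO=np.array([550.5,40,0]);RD=np.array([.101,-.995,0]);RN=np.array([.995,.101,0])
def rk(p): p=np.asarray(p)-RO; return np.array([p@RD,p@RN,p[2]])
def st():
    s=observe(); M=Ro.from_quat(s["ee_rot"],scalar_first=True).as_matrix()
    print("t",round(s["t"],3),"rack",rk(s["position"]).round(1),"F",s["ft_force"].round(1),"w",round(s["width"],1))
    print("toolaxes in rack cols\n",(np.array([RD,RN,[0,0,1]])@M).round(3)); return s
E
python3 -c "
from h import *
st()"
```

```text
t 0.1 rack [-601.8 -271.6  230.4] F [ 0.2  1.2 -0.7] w 85.4
toolaxes in rack cols
 [[-0.431 -0.902  0.002]
 [-0.902  0.431 -0.001]
 [-0.    -0.002 -1.   ]]
```

Request:
send_rows(
  commands=[
    {"hand":0,"x":0,"y":0,"z":0,"twist":7.1},
    {"hand":0,"x":0,"y":0,"z":0,"twist":7.1},
    {"hand":0,"x":0,"y":0,"z":0,"twist":7.1},
    {"hand":0,"x":0,"y":0,"z":0,"twist":7.1},
    {"hand":0,"x":0,"y":0,"z":0,"twist":7.1},
    {"hand":0,"x":0,"y":0,"z":0,"twist":7.1},
    {"hand":0,"x":0,"y":0,"z":0,"twist":7.1},
    {"hand":0,"x":0,"y":0,"z":0,"twist":7.1},
    {"hand":0,"x":0,"y":0,"z":0,"twist":7.1},
    {"hand":0,"x":0,"y":0,"z":0,"twist":0.5},
    {"hand":0,"x":0,"y":0,"z":0,"twist":0},
  ],
  force=30,
)

```text
t: 1.02
position: [219.5, 611.6, 230.9]
ee_rot: [0.0, 0.669, 0.743, -0.0]
ft_force: [-0.6, 0.0, 0.1]
width: 0.0
```

```bash
python3 -c "
from h import *
st()"
```

```text
t 1.017 rack [-602.2 -271.7  230.9] F [-0.6  0.   0.1] w 0.0
toolaxes in rack cols
 [[-1.    -0.004  0.001]
 [-0.004  1.    -0.   ]
 [-0.001 -0.    -1.   ]]
```

Request:
send_rows(
  commands=[
    {"hand":0,"x":-1.5,"y":0.6,"z":0,"twist":0},
    {"hand":0,"x":-2.7,"y":1.1,"z":0.3,"twist":0},
    {"hand":0,"x":-2.7,"y":1.1,"z":0.3,"twist":0},
    {"hand":0,"x":-2.7,"y":1.1,"z":0.3,"twist":0},
    {"hand":0,"x":-2.7,"y":1.1,"z":0.3,"twist":0},
    {"hand":0,"x":-2.7,"y":1.1,"z":0.3,"twist":0},
    {"hand":0,"x":-2.7,"y":1.1,"z":0.3,"twist":0},
    {"hand":0,"x":-2.7,"y":1.1,"z":0.3,"twist":0},
    {"hand":0,"x":-2.7,"y":1.1,"z":0.3,"twist":0},
    {"hand":0,"x":-2.6,"y":1.1,"z":0.3,"twist":0},
    {"hand":0,"x":-1.5,"y":1.0,"z":0.4,"twist":0},
    {"hand":0,"x":0,"y":0,"z":0,"twist":0},
  ],
)

```text
t: 2.02
position: [364.2, 348.7, 199.9]
ee_rot: [0.001, 0.671, 0.741, -0.001]
ft_force: [0.4, -0.3, -0.2]
width: -0.1
```

```bash
python3 - <<'E'
from h import *
s=st(); T=np.eye(4)
w=save("wrist","w1"); print(w["T_tool_cam"],w["fovy"])
M=Ro.from_quat(s["ee_rot"],scalar_first=True).as_matrix(); T[:3,:3]=M; T[:3,3]=s["position"]
w["world_from_camera"]=T@w["T_tool_cam"]
k=RO-276*RD-155*RN+[0,0,216]; print("knob expected px",proj(w,k))
E
```

```text
t 2.017 rack [-326.  -154.2  199.9] F [ 0.4 -0.3 -0.2] w -0.1
toolaxes in rack cols
 [[-1.     0.003  0.002]
 [ 0.003  1.     0.   ]
 [-0.002  0.    -1.   ]]
[[-3.13575292e-04 -9.49533586e-01 -3.13665219e-01  8.14058268e+01]
 [ 9.99999222e-01  8.09499825e-05 -1.24476592e-03  7.01803528e-01]
 [ 1.20733824e-03 -3.13665366e-01  9.49532822e-01 -1.43060436e+02]
 [ 0.00000000e+00  0.00000000e+00  0.00000000e+00  1.00000000e+00]] 67.40876818800558
knob expected px [279.30974738 377.91898273]
```

View pics/w1.png

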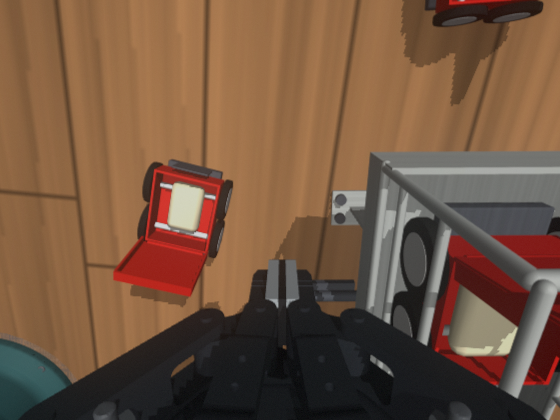

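The wrist view shows the fingers in line with the lever shaft at (335,290), with the knob hidden behind them. The small decoy trolley is on the plank at (185,205). Before releasing I write the trolley tracker and test it on the stored pictures.

```bash
cat >> h.py <<'E'
def trolley(s):
    "rack x of the front of the red dish rim (plane 57 mm over the sloping floor)"
    im=s["color"].astype(int); r=(im[...,0]>90)&(im[...,0]>2.2*im[...,1])&(im[...,0]>2.2*im[...,2])
    v,u=np.nonzero(r); X=[]
    for a,b in zip(u,v):
        o,d=ray(s,a,b); o=rk(o);d=np.array([d@RD,d@RN,d[2]])
        k=(93+57-.055*o[0]-o[2])/(d[2]+.055*d[0]); X.append(o+k*d)
    X=np.array(X); X=X[(abs(X[:,1])<60)&(abs(X[:,0])<400)]
    h,e=np.histogram(X[:,0],np.arange(-400,404,4)); i=np.nonzero(h>=4)[0]
    return np.percentile(X[:,0],[1,50,99]).round(1),e[i[-1]]+4,len(X)
E
python3 - <<'E'
from h import *
for n in("top","scene"): print(n,trolley(load(n)))
E
```

```text
top (array([-348.9, -294.3, -212.8]), np.int64(-212), 615)
scene (array([-337.7, -275.3, -210.9]), np.int64(-208), 525)
```

Request:
send_rows(
  commands=[
    {"hand":0,"x":0,"y":-0.9,"z":-0.5,"twist":0},
    {"hand":0,"x":0,"y":0,"z":0,"twist":0},
  ],
)

```text
t: 2.23
position: [350.9, 353.3, 206.0]
ee_rot: [-0.001, 0.669, 0.744, 0.0]
ft_force: [-1.4, -0.6, -0.4]
width: 0.0
```

Request:
send_rows(
  commands=[
    {"hand":0,"x":-2.5,"y":0,"z":0,"twist":0},
    {"hand":0,"x":-2.5,"y":0,"z":0,"twist":0},
    {"hand":0,"x":-2.5,"y":0,"z":0,"twist":0},
    {"hand":0,"x":-2.6,"y":0,"z":0,"twist":0},
    {"hand":0,"x":0,"y":0,"z":-4.1,"twist":0},
    {"hand":0,"x":-3.9,"y":0,"z":0.8,"twist":0},
    {"hand":0,"x":-3.9,"y":0,"z":1.0,"twist":0},
    {"hand":0,"x":-3.9,"y":0,"z":1.0,"twist":0},
    {"hand":0,"x":-3.9,"y":0,"z":1.0,"twist":0},
    {"hand":0,"x":-3.9,"y":0,"z":1.0,"twist":0},
    {"hand":0,"x":-3.9,"y":0,"z":1.0,"twist":0},
    {"hand":0,"x":-3.9,"y":0,"z":1.0,"twist":0},
  ],
)

```text
t: 3.23
position: [391.2, -20.3, 178.5]
ee_rot: [0.0, 0.668, 0.744, 0.001]
ft_force: [0.4, -0.3, -0.0]
width: 0.2
```

```bash
python3 - <<'E'
from h import *
st(); s=save("top","top2"); print(trolley(s))
E
```

```text
t 3.233 rack [  43.9 -164.6  178.5] F [ 0.4 -0.3 -0. ] w 0.2
toolaxes in rack cols
 [[-1.    -0.005 -0.001]
 [-0.005  1.     0.002]
 [ 0.001  0.002 -1.   ]]
(array([-233.9, -190.3, -106.4]), np.int64(-104), 530)
```

It is released: the front has moved about 107 mm. Now to the meeting place.

Request:
send_rows(
  commands=[
    {"hand":0,"x":-3.9,"y":0,"z":0.8,"twist":0},
    {"hand":0,"x":-1.1,"y":3.3,"z":1.0,"twist":0},
    {"hand":0,"x":-1.1,"y":3.3,"z":1.0,"twist":0},
    {"hand":0,"x":-1.1,"y":3.3,"z":1.0,"twist":0},
    {"hand":0,"x":-1.1,"y":3.3,"z":1.2,"twist":0},
    {"hand":0,"x":-1.1,"y":3.3,"z":1.0,"twist":0},
  ],
)

```text
t: 3.78
position: [566.6, -94.8, 117.1]
ee_rot: [-0.001, 0.669, 0.744, 0.0]
ft_force: [-0.8, 0.3, 0.5]
width: -0.2
```

```bash
python3 - <<'E'
from h import *
st(); s=save("top","top3"); print(trolley(s)); s=save("scene","scene3"); print(trolley(s))
E
```

```text
t 3.783 rack [135.8   2.4 117.1] F [-0.8  0.3  0.5] w -0.2
toolaxes in rack cols
 [[-1.    -0.005 -0.001]
 [-0.005  1.    -0.001]
 [ 0.001 -0.    -1.   ]]
(array([-97.9, -45.1,  22.4]), np.int64(24), 509)
(array([-74.7, -26.4,  36.4]), np.int64(40), 487)
```

Request:
send_rows(
  commands=[
    {"hand":0,"x":0,"y":-0.2,"z":0,"twist":0},
  ],
)

```text
t: 3.97
position: [563.4, -95.7, 117.1]
ee_rot: [-0.0, 0.669, 0.743, -0.001]
ft_force: [-0.7, 0.8, 0.4]
width: -0.2
```

```bash
python3 - <<'E'
from h import *
st(); s=save("top","top4"); print(trolley(s)); print(observe()["t"])
E
```

```text
t 3.967 rack [136.3  -0.9 117.1] F [-0.7  0.8  0.4] w -0.2
toolaxes in rack cols
 [[-1.    -0.004  0.   ]
 [-0.004  1.    -0.002]
 [-0.    -0.002 -1.   ]]
(array([-47.5,  10.5,  69.9]), np.int64(72), 529)
4.0167
```

Request:
send_rows(
  commands=[
    {"hand":0,"x":-0.8,"y":0,"z":0,"twist":0},
    {"hand":0,"x":-1.4,"y":0,"z":0.1,"twist":0},
    {"hand":0,"x":-1.7,"y":0,"z":0.1,"twist":0},
    {"hand":0,"x":-1.7,"y":0,"z":0.1,"twist":0},
    {"hand":0,"x":-1.7,"y":0,"z":0.1,"twist":0},
    {"hand":0,"x":-1.7,"y":0,"z":0.1,"twist":0},
  ],
)

```text
t: 4.52
position: [571.5, -187.0, 114.6]
ee_rot: [0.0, 0.67, 0.742, 0.001]
ft_force: [1.2, -0.1, 0.9]
width: -0.1
```

Request:
send_rows(
  commands=[
    {"hand":0,"x":-1.5,"y":0,"z":0.1,"twist":0},
    {"hand":0,"x":-1.3,"y":0,"z":0.1,"twist":0},
    {"hand":0,"x":-1.0,"y":0,"z":0,"twist":0},
    {"hand":0,"x":-0.8,"y":0,"z":0.1,"twist":0},
    {"hand":0,"x":-0.5,"y":0,"z":0,"twist":0},
    {"hand":0,"x":-0.3,"y":0,"z":0,"twist":0},
    {"hand":0,"x":-0.1,"y":0,"z":0,"twist":0},
    {"hand":0,"x":0,"y":0,"z":0,"twist":0},
  ],
)

```text
t: 5.18
position: [577.4, -240.9, 110.2]
ee_rot: [-0.0, 0.67, 0.742, 0.0]
ft_force: [-0.9, -0.1, 0.2]
width: -0.3
```

```bash
python3 - <<'E'
from h import *
st(); s=save("top","top5"); print(trolley(s)); print(observe()["t"])
s=save("scene","scene5",(125,130,415,300),2.7); print(trolley(s))
E
```

```text
t 5.183 rack [282.2  -1.6 110.2] F [-0.9 -0.1  0.2] w -0.3
toolaxes in rack cols
 [[-1.    -0.001 -0.   ]
 [-0.001  1.    -0.   ]
 [ 0.    -0.    -1.   ]]
(array([150.3, 176.6, 258.4]), np.int64(260), 570)
5.2333
(array([144. , 186.6, 263.6]), np.int64(268), 801)
```

View pics/scene5.png

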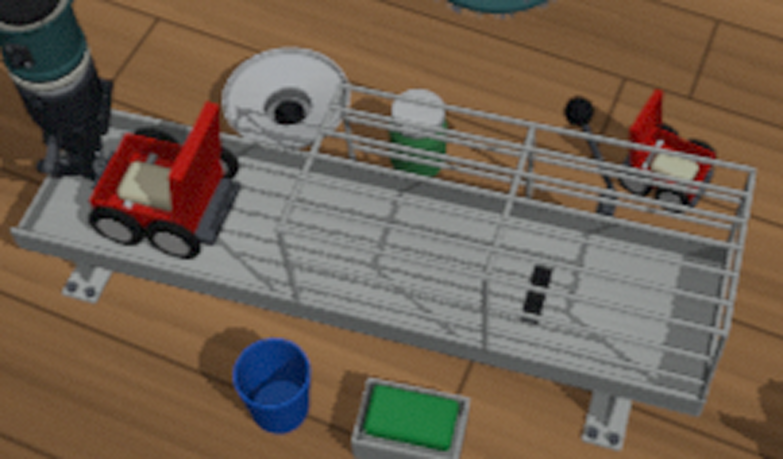

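The cover stands open at (200,160) in the crop. The trolley rests at the fingers with its front near x = 268, about 65 mm short of the lip. I hold for 1.4 s.

Request:
send_rows(
  commands=[
    {"hand":0,"x":0,"y":0,"z":0,"twist":0},
    {"hand":0,"x":0,"y":0,"z":0,"twist":0},
    {"hand":0,"x":0,"y":0,"z":0,"twist":0},
    {"hand":0,"x":0,"y":0,"z":0,"twist":0},
    {"hand":0,"x":0,"y":0,"z":0,"twist":0},
    {"hand":0,"x":0,"y":0,"z":0,"twist":0},
    {"hand":0,"x":0,"y":0,"z":0,"twist":0},
    {"hand":0,"x":0,"y":0,"z":0,"twist":0},
    {"hand":0,"x":0,"y":0,"z":0,"twist":0},
    {"hand":0,"x":0,"y":0,"z":0,"twist":0},
    {"hand":0,"x":0,"y":0,"z":0,"twist":0},
    {"hand":0,"x":0,"y":0,"z":0,"twist":0},
  ],
)

```text
t: 6.28
position: [577.4, -241.3, 110.3]
ee_rot: [0.0, 0.67, 0.742, 0.0]
ft_force: [0.1, 0.3, -0.1]
width: 0.5
```

Request:
send_rows(
  commands=[
    {"hand":0,"x":0,"y":0,"z":0,"twist":0},
    {"hand":0,"x":0,"y":0,"z":0,"twist":0},
    {"hand":0,"x":0,"y":0,"z":0,"twist":0},
    {"hand":0,"x":0,"y":0,"z":0,"twist":0},
    {"hand":0,"x":0,"y":0,"z":0,"twist":0},
  ],
)

```text
t: 6.7
position: [577.4, -241.3, 110.3]
ee_rot: [0.0, 0.67, 0.742, 0.0]
ft_force: [1.0, 0.1, -0.3]
width: -0.0
```

```bash
python3 - <<'E'
from h import *
st(); print(trolley(save("top","top6"))); print(trolley(save("scene","scene6")))
s=observe(); w=save("wrist","w6")
E
```

```text
t 6.7 rack [282.6  -1.6 110.3] F [ 1.   0.1 -0.3] w -0.0
toolaxes in rack cols
 [[-1.    -0.001  0.   ]
 [-0.001  1.     0.   ]
 [-0.     0.    -1.   ]]
(array([150.5, 176.6, 258.8]), np.int64(264), 571)
(array([145. , 187.3, 264.2]), np.int64(268), 813)
```

View pics/w6.png

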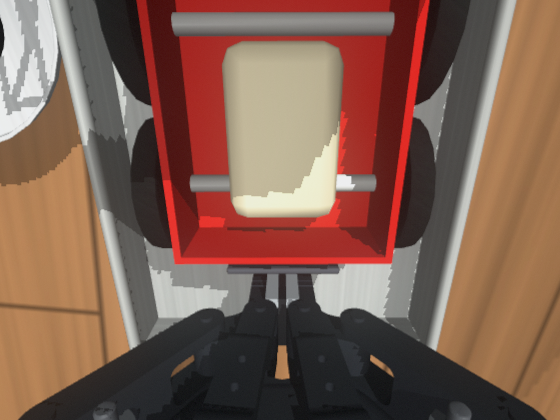

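The wrist view shows the bumper plate at (283,268) resting on the closed fingers, centred. It stood still for 1.5 s. Now I ease it down to the lip.

Request:
send_rows(
  commands=[
    {"hand":0,"x":-0.1,"y":0,"z":0,"twist":0},
    {"hand":0,"x":-0.2,"y":0,"z":0,"twist":0},
    {"hand":0,"x":-0.3,"y":0,"z":0.05,"twist":0},
    {"hand":0,"x":-0.4,"y":0,"z":0,"twist":0},
    {"hand":0,"x":-0.4,"y":0,"z":0.05,"twist":0},
    {"hand":0,"x":-0.4,"y":0,"z":0,"twist":0},
    {"hand":0,"x":-0.4,"y":0,"z":0.05,"twist":0},
    {"hand":0,"x":-0.4,"y":0,"z":0,"twist":0},
    {"hand":0,"x":-0.4,"y":0,"z":0.05,"twist":0},
    {"hand":0,"x":-0.4,"y":0,"z":0,"twist":0},
    {"hand":0,"x":-0.4,"y":0,"z":0.05,"twist":0},
    {"hand":0,"x":-0.4,"y":0,"z":0,"twist":0},
  ],
)

```text
t: 7.85
position: [581.7, -283.5, 107.7]
ee_rot: [-0.0, 0.67, 0.742, -0.0]
ft_force: [0.0, 0.2, -0.1]
width: -0.1
```

Request:
send_rows(
  commands=[
    {"hand":0,"x":-0.4,"y":0,"z":0.05,"twist":0},
    {"hand":0,"x":-0.3,"y":0,"z":0,"twist":0},
    {"hand":0,"x":-0.2,"y":0,"z":0,"twist":0},
    {"hand":0,"x":-0.2,"y":0,"z":0,"twist":0},
    {"hand":0,"x":-0.2,"y":0,"z":0,"twist":0},
    {"hand":0,"x":-0.2,"y":0,"z":0,"twist":0},
    {"hand":0,"x":-0.2,"y":0,"z":0,"twist":0},
    {"hand":0,"x":-0.2,"y":0,"z":0,"twist":0},
    {"hand":0,"x":-0.2,"y":0,"z":0,"twist":0},
    {"hand":0,"x":-0.2,"y":0,"z":0,"twist":0},
    {"hand":0,"x":-0.2,"y":0,"z":0,"twist":0},
    {"hand":0,"x":-0.2,"y":0,"z":0,"twist":0},
  ],
)

```text
t: 8.85
position: [584.5, -310.0, 107.3]
ee_rot: [-0.0, 0.67, 0.742, 0.0]
ft_force: [-0.7, -0.1, 0.5]
width: 0.2
```

Request:
send_rows(
  commands=[
    {"hand":0,"x":-0.2,"y":0,"z":0,"twist":0},
    {"hand":0,"x":-0.2,"y":0,"z":0,"twist":0},
    {"hand":0,"x":-0.2,"y":0,"z":0,"twist":0},
    {"hand":0,"x":-0.2,"y":0,"z":0,"twist":0},
    {"hand":0,"x":-0.2,"y":0,"z":0,"twist":0},
    {"hand":0,"x":0,"y":0,"z":0,"twist":0},
  ],
)

```text
t: 9.35
position: [585.4, -320.5, 107.3]
ee_rot: [0.0, 0.67, 0.742, -0.0]
ft_force: [0.0, 0.4, 0.2]
width: 0.2
```

```bash
python3 - <<'E'
from h import *
st(); print(trolley(save("top","top7"))); print(trolley(save("scene","scene7")))
w=save("wrist","w7")
E
```

```text
t 9.35 rack [362.2  -1.7 107.3] F [0.  0.4 0.2] w 0.2
toolaxes in rack cols
 [[-1. -0.  0.]
 [-0.  1.  0.]
 [-0.  0. -1.]]
(array([214.8, 243.7, 327.2]), np.int64(332), 644)
(array([208.5, 255.3, 330.7]), np.int64(332), 847)
```

View pics/w7.png

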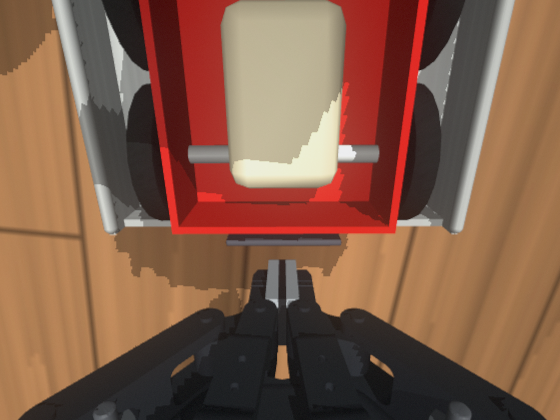

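The bumper at (283,239) is over the lip, with a gap to the fingers, so the trolley rests against it. I take the gripper away downhill, then up.

Request:
send_rows(
  commands=[
    {"hand":0,"x":-1,"y":0,"z":0,"twist":0},
    {"hand":0,"x":-2,"y":0,"z":0,"twist":0},
    {"hand":0,"x":-2,"y":0,"z":-1,"twist":0},
    {"hand":0,"x":-2,"y":0,"z":-2,"twist":0},
    {"hand":0,"x":-1,"y":0,"z":-2,"twist":0},
    {"hand":0,"x":-1,"y":0,"z":-2,"twist":0},
    {"hand":0,"x":0,"y":0,"z":-2,"twist":0},
    {"hand":0,"x":0,"y":0,"z":-1,"twist":0},
    {"hand":0,"x":0,"y":0,"z":0,"twist":0},
    {"hand":0,"x":0,"y":0,"z":0,"twist":0},
    {"hand":0,"x":0,"y":0,"z":0,"twist":0},
  ],
)

```text
t: 10.42
position: [594.3, -408.4, 205.7]
ee_rot: [-0.001, 0.67, 0.742, 0.0]
ft_force: [0.0, -0.2, 0.1]
width: -0.4
```

```bash
python3 - <<'E'
from h import *
st(); print(trolley(save("top","top8"))); print(trolley(save("scene","scene8",(100,130,390,300),2.7)))
E
```

```text
t 10.417 rack [450.5  -1.7 205.7] F [ 0.  -0.2  0.1] w -0.4
toolaxes in rack cols
 [[-1.    -0.001 -0.002]
 [-0.001  1.    -0.002]
 [ 0.002 -0.002 -1.   ]]
(array([214.9, 260.3, 328.8]), np.int64(332), 816)
(array([208.4, 262.9, 330.8]), np.int64(332), 708)
```

View pics/scene8.png

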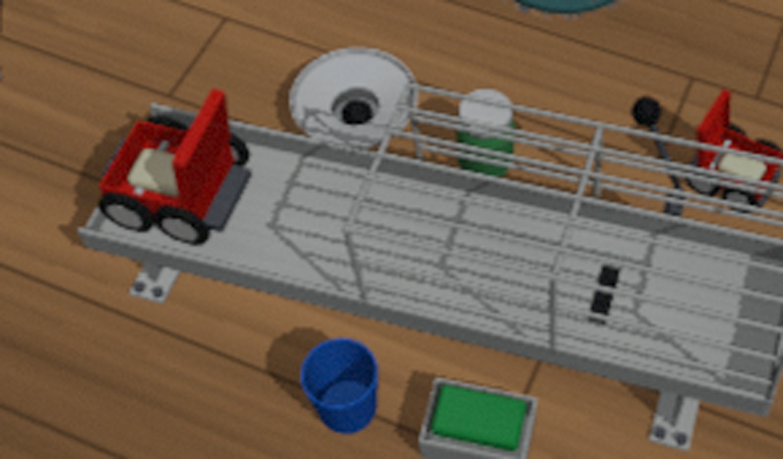

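The trolley is at the lip with its cover open at (205,140). The lever is over, and the lid, jar, cup and pad holder stand where they were. Handing in.

```bash
python3 -c "
from h import *
finish_job()"
```

```text
the job is handed in; nothing more can be done
```

The job is done and handed in at about 10.5 s of the 42 s allowed; no verdict is reported.

- **Release and catch:** I pushed the knob over downhill and moved the closed fingers onto the open track. The trolley was coming at about 0.26 m/s, and I met it with the fingers giving way at about 0.2 m/s. It came to rest with its front about 65 mm short of the lip by the cameras and stood there for 1.5 s.
- **Lip and withdrawal:** I eased it down to the lip at under 0.05 m/s, then took the gripper away downhill and up.
- **Last checks:** The final picture shows the cover open, and the trolley's front at about 335 mm in the rack's frame, against the lip. The lid, jar, cup and pad holder look unmoved, and the force reading is near zero.
- **Disagreements:** The two cameras differed by 3 to 5 mm on the trolley's position while it stood on the track, and by about 1 mm at the lip. The force sensor showed no clear sign of the moment of contact.

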